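# Seat the foot block in the easel clamp and hold the hidden bolt head

### The arm

A 7-joint arm with a two-finger parallel gripper is mounted at the origin on the work surface. World frame = base frame: x ahead of the robot, y to its left, z up, the work surface at z = 0. Lengths are in m, angles in rad, forces in N, time in s.
With the tool pointing down it reaches from about 0.425 to 0.8 m from the base axis. Payload 8.3 kg.
Tool frame: the origin (TCP) lies on the centre line of the jaws, within the pads' length; the fingertips stand robot.nose_length ahead of it and the grasp point (between the pads) lies 2 mm behind it (robot.nose_length is the distance from the TCP to the fingertips, in m); z points along the fingers, y is the direction in which the jaws open and shut (so a half turn about z gives the same grasp; the last joint's range is limited). The gripper opens to 85 mm and grips with 20 to 120 N. Pads are 22 mm wide; open, the fingers measure 114 mm over their backs; the gripper's body (76 mm by 85 mm) begins 54 mm behind the grasp point. The pads swing forward as they close: fully open they stand 13 mm farther back than shut.
Start: joints at [1.041, 0.383, 0.016, 1.37, -0.006, 1.388, -0.046], TCP at [0.281, -0.558, 0.248] pointing down, gripper open.
Joint ranges: [-2.95, 2.95], [-0.25, 2.06], [-1.52, 1.56], [0.18, 2.33], [-1.44, 4.58], [0.02, 2.06], [-3.01, 3.01]. Speed limits (rad/s): [2.39, 2.39, 3.01, 3.01, 3.14, 3.14, 3.14].

### API

Orientations are given as a rotation vector (axis times angle).
In Python, from rig import robot gives the robot as it stands.
- The arm moves only by the tool jog_arm, never from a script. Its argument "rows" is a list of rows, each an object with "fingers": the closure, from -1 (fully open) to 1 (shut), so that 0 is half open; "xyz": the shift along the tool's x, y, z as a fraction of full scale, a list of three; "twist": the turn about the tool's z as a fraction of full scale. In form: [{"fingers": fingers, "xyz": [tx, ty, tz], "twist": twist}, ...]. A call has 1 to 12 rows; each row is the pose to reach, as a shift and turn from the pose commanded when the call began, along the tool's axes at that moment; what a row does not reach only later rows make up. Full scale, the value 1, is 0.75 m for a shift and pi/2 rad for a turn. A row lasts 1/10 s, in which the tool goes at most 50 mm and 8.59 degrees, less where a joint would pass 70% of its speed; a pose out of reach is approached as far as the arm can. A call with a number of a shift or a turn outside -1 to 1 is refused whole. A call with a gripper value outside its range is refused whole. The fingers move at their own pace and stop on an object; "newtons" is the grip in N (left out, the last holds). Time passes only in rows, so rows that repeat a pose let the fingers close. It gives the time, the measured TCP pose, the force and the opening at its end, in the units of the state.
- robot.get_obs(): the state, without advancing time (a new reading comes with each control period).
- robot.camera(name): name is "scene" or "top"; returns a dict with "img" (384x512x3 uint8, red, green, blue), "fx", "fy", "cx", "cy" (pixels), "distortion" ([k1, k2, p1, p2, k3] as OpenCV has them; the pictures are not rectified), "view" (4x4, takes a point from world to camera coordinates). Camera axes: x right, y up, looking along -z (the intrinsics and any distortion apply to the point x, -y, -z); pixel columns grow to the right and rows downward; lengths in m; the calibration is good to about 2 mm. A picture is of the moment at which its call begins. There is no depth.
- robot.hand_in(): hands the job in, once; it reports no verdict.
Trained networks look in a picture, given as the dict that the camera call returned (one of the last four; its "shot" number tells which), for a name from the list of things; names that differ only in an ending like _2 or _b are one class to them, and where a whole thing is asked for, a point or a joint stands for the part that bears it (a point fixed in the world has none). Each returns a list of dicts, best first, with "confidence" (0 to 1); they miss things now and then, are a little off and sometimes report something else, mostly with a low value. They report only what shows in the picture. A call takes as long as a camera call. They do not tell look-alikes from the thing itself.
- robot.recognise(picture, label): "extent" ([left, top, right, bottom] in pixels, round what is visible of it).
The state is a dict: "time_s": time; "q": joint angles; "dq": joint speeds; "effort": joint torques, N m; "position": TCP position; "tcp_rot": TCP orientation; "contact_force": force on the tool from outside, world axes, zero at the start; "torque": the same for the moment, N m; "opening": finger opening in m.
Only numpy, scipy, OpenCV 4.12 (cv2) and the standard library are available. Lean on these libraries where they do the work, as an engineer would, in place of code of your own. Each camera call takes 0.05 s, during which the arm holds its last target.

### The job

Seat the loose plain wooden foot block flat and square, fully down in the pocket of the easel's clamp base, and let go of it. Then reach down into the narrow gap behind the steel bracket, pinch the bolt's tab-shaped head across its two wide flat faces so that it stands upright, and hold it there so it cannot turn while I wind the nut at the front: finish while still holding it, without letting go. Leave the other things on the table where they are.

Things in the scene. Friction and masses are not known exactly. Their poses are not given: they have to be found in the camera images.
- clamp_base: Wooden clamp base of an easel, fixed, 232 x 160 mm (own x -150 to +82, y -80 to +80). Origin on the table, under the middle of the bracket's rear face; z up, x from the pocket towards the bracket and back rail (roughly away from the robot), y along the bracket. Deck top 18 mm above the table.
- pocket (a point): Centre of the floor of the rectangular pocket in the deck, 8 mm above the table, at x -90, y 0 in the base's frame, same axes. The pocket is 75 mm along x, 45 mm along y, 10 mm deep below the deck; upright walls.
- bracket (a point): Middle of the top edge of the upright steel bracket plate, 100 mm above the table, same axes as the base. Plate: x -5 to 0, 110 mm wide. In front of it a nut and pressure plate (base's x -34 to -5, 36 mm wide, up to 84 mm high), not to be handled.
- gap (a point): Middle of the mouth of the gap behind the bracket, 100 mm above the table, same axes as the base. The gap is 46 mm wide (base's x 0 to +46), open above and at both ends; behind it a wooden back rail, 20 mm thick, 150 mm wide, top also at 100 mm. Gap floor (deck) at 18 mm.
- block_mid (a point): Centre of the loose plain wooden foot block, 70 (x) x 40 (y) x 36 mm high, about 75 g, lying flat on the table left or right of the clamp base. It fits the pocket with its long side along the base's x, either way round, and then stands 26 mm above the deck. (The larger block with a cork sole is a sanding block, not this.)
- bolt_head (a point): Centre of the steel bolt head in the gap: base's x +24, y 0, 72 mm above the table. The bolt's axis is the base's x. The head is a tab 16 mm along the axis, 36 mm tall and 12 mm wide when upright; pinch its two 16 x 36 mm faces along the base's y. A 10 mm round sleeve joins it to the bracket. Axes: the base's, turned by joint bolt.
- bolt (a joint): Turn of the bolt about the base's x, rad: 0 with the tab upright, positive when its top leans to the base's -y. It starts at 0.2 to 0.3; its twisted rubber sleeve (0.2 N m/rad, rest at 0.25, some friction) turns it back there if let go. Flat upright jaws closing on it along the base's y with 20 N or more straighten it.
Not all that is in view belongs to the job. Of the things shaped like the part that bears block_mid, the wooden one is meant.

How it is judged:
By the outcome, as a careful person would: the job done as asked, in the order asked, and still so for the second after the job is handed in, while the arm keeps its last pose, push and grip.
It also fails if it takes over 48 s, if anything falls off the work surface, if the arm or the gripper's body presses on something with over 40 N, if the wrist force passes 120 N, or if a joint passes its speed limit or range.

## Working session

There is one attempt and no reset: what is moved stays moved. The work goes in short steps, Python scripts to look and compute and a tool call to move; the robot and the scene stay as the last step left them, time stands still between calls to the robot, and variables do not carry over. Pictures are saved under pics/ and viewed, and the job is handed in when it is done.

Besides the shell and the picture viewer there is one more tool, called after "Request:" by a JSON object that holds its "method" and its "body". jog_arm: Moves the arm, as the interface text tells. Its arguments: {"type":"object","properties":{"rows":{"type":"array"},"newtons":{"type":"number"}},"required":["rows"]}

```bash
ls; mkdir -p pics
python3 - <<'E'
from rig import robot
import cv2,json
o=robot.get_obs(); print(o); print(robot.nose_length)
for n in("scene","top"):
    c=robot.camera(n); cv2.imwrite(f"pics/{n}0.png",c["img"][:,:,::-1])
    print(n,{k:(v.tolist() if hasattr(v,'tolist') else v) for k,v in c.items() if k!="img"})
    for l in("clamp_base","block_mid","bolt_head","bracket","gap","pocket"):
        try: print(l,robot.recognise(c,l))
        except Exception as e: print(l,e)
E
```

```text
pics
{'time_s': 0.0, 'q': array([ 1.04106686,  0.38423655,  0.01640114,  1.37116749, -0.00632012,
        1.3882263 , -0.04645481]), 'dq': array([-1.50758865e-05,  1.32991278e-03, -6.83856369e-04,  1.16819437e-03,
       -7.55250259e-04,  9.76024557e-04,  5.22475035e-05]), 'effort': array([ 1.14446189e-03, -6.27604795e+01,  8.44678022e-01, -3.71822083e+01,
        1.64163555e-02,  1.40412725e-02,  4.86174906e-05]), 'position': array([ 0.28109178, -0.5576806 ,  0.24727403]), 'tcp_rot': array([-3.05449480e+00, -7.26329716e-01,  7.63814613e-04]), 'contact_force': array([-0.45157901,  0.11967577, -0.19465006]), 'torque': array([-0.06932321,  0.0129438 ,  0.0437782 ]), 'opening': 0.08538546745529227}
0.017
scene {'fx': 423.9751896680716, 'fy': 423.9751896680716, 'cx': 253.7853189173802, 'cy': 195.98760963982065, 'distortion': [-0.08088580165036559, 0.0, 0.0, 0.0, 0.0], 'view': [[-0.6412124040166305, 0.7673209034509912, -0.008079855343270792, 0.3423780304045307], [-0.6111800869605226, -0.5043096521798524, 0.6100251437614392, 0.2691773650374661], [0.4640102954010199, 0.3960939356331916, 0.7
[... 702 characters left out ...]
8736, 0.0, 0.0, 0.0, 0.0], 'view': [[0.01826970629899633, -0.9998296338867866, -0.002630785730969042, -0.009453644868715446], [0.9862113773568731, 0.01758788414315822, 0.1645532907699684, -0.5423887664033201], [-0.1644789865107617, -0.005600851112170456, 0.9863646858354224, -0.9664611884328542], [0.0, 0.0, 0.0, 1.0]], 'shot': 2}
clamp_base []
block_mid [{'extent': [375.5, 229.9, 400.8, 260.6], 'confidence': 0.85}, {'extent': [324.5, 189.9, 357.0, 216.3], 'confidence': 0.57}]
bolt_head []
bracket [{'extent': [215.9, 141.8, 272.6, 225.6], 'confidence': 0.57}]
gap [{'extent': [209.8, 142.4, 276.8, 225.2], 'confidence': 0.59}]
pocket [{'extent': [215.0, 143.5, 274.7, 228.4], 'confidence': 0.83}]
```

Run:
```python
import cv2
a=cv2.imread("pics/scene0.png");b=cv2.imread("pics/top0.png")
cv2.imwrite("pics/s1.png",cv2.resize(a[100:300,120:360],None,fx=3,fy=3,interpolation=cv2.INTER_CUBIC))
cv2.imwrite("pics/t1.png",cv2.resize(b[110:290,190:430],None,fx=3.3,fy=3.3,interpolation=cv2.INTER_CUBIC))
```

```text
(no output)
```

View pics/s1.png

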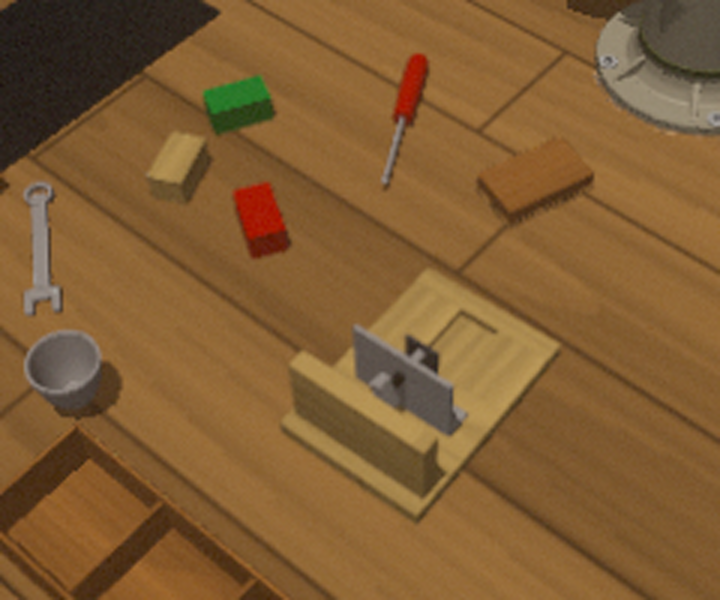

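View pics/t1.png

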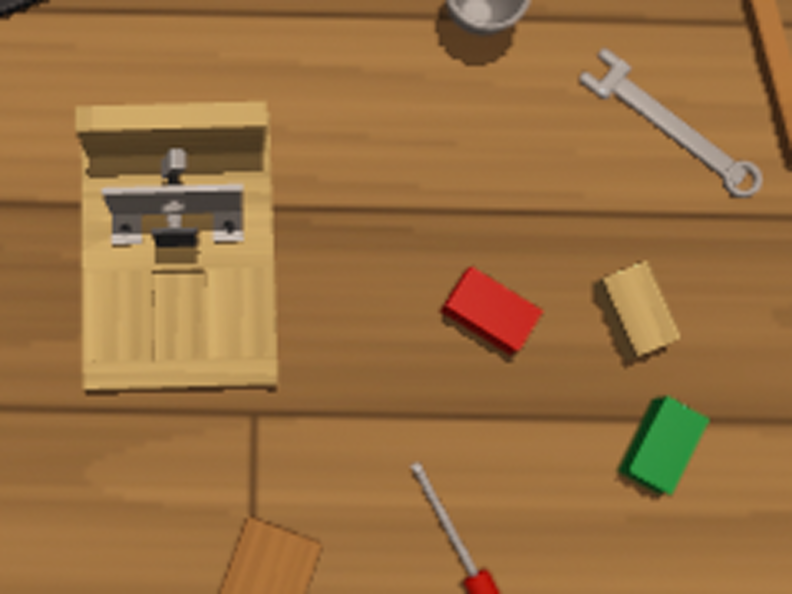

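View pics/top0.png

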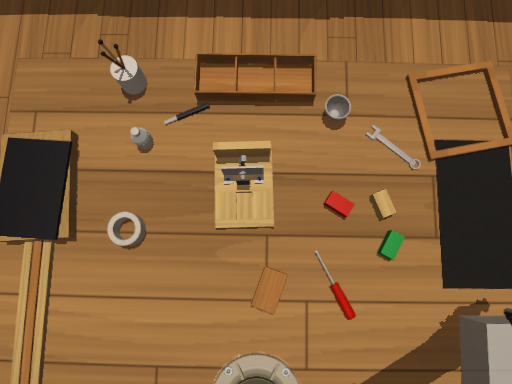

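View pics/scene0.png

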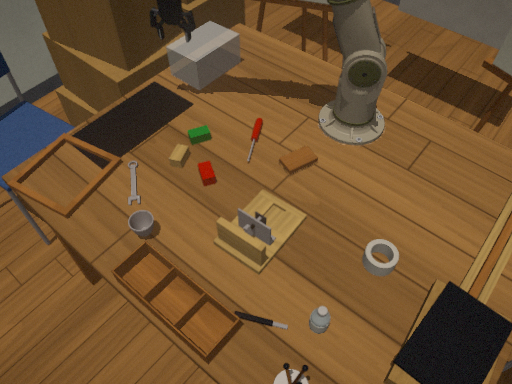

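```bash
cat > h.py <<'E'
import numpy as np,cv2
from rig import robot
def proj(c,P):
    P=np.atleast_2d(np.asarray(P,float)); V=np.asarray(c["view"]); p=P@V[:3,:3].T+V[:3,3]
    p=p*[1,-1,-1]
    K=np.array([[c["fx"],0,c["cx"]],[0,c["fy"],c["cy"]],[0,0,1]])
    return cv2.projectPoints(p,np.zeros(3),np.zeros(3),K,np.array(c["distortion"],float))[0][:,0]
def unproj(c,uv,z):
    K=np.array([[c["fx"],0,c["cx"]],[0,c["fy"],c["cy"]],[0,0,1]])
    n=cv2.undistortPoints(np.array(uv,float).reshape(-1,1,2),K,np.array(c["distortion"],float))[:,0]
    V=np.asarray(c["view"]);R=V[:3,:3];o=-R.T@V[:3,3]
    d=np.c_[n[:,0],-n[:,1],-np.ones(len(n))]@R
    return o+d*((z-o[2])/d[:,2])[:,None]
def crop(img,x0,y0,x1,y1,s,name):
    g=cv2.resize(img[y0:y1,x0:x1,::-1],None,fx=s,fy=s,interpolation=cv2.INTER_CUBIC)
    for x in range(x0,x1,10): cv2.putText(g,str(x),((x-x0)*s,8),0,.3,(255,255,255),1);cv2.line(g,((x-x0)*s,10),((x-x0)*s,14),(255,255,255))
    for y in range(y0,y1,10): cv2.putText(g,str(y),(0,(y-y0)*s+4),0,.3,(255,255,255),1)
    cv2.imwrite("pics/"+name,g)
E
python3 - <<'E'
from h import *
a=cv2.imread("pics/scene0.png")[:,:,::-1];b=cv2.imread("pics/top0.png")[:,:,::-1]
crop(b,205,135,285,235,6,"z_top_base.png")
crop(a,205,180,315,280,6,"z_sc_base.png")
g=np.concatenate([cv2.resize(b[180:270,315:415],None,fx=6,fy=6),],1)
crop(b,315,180,415,265,7,"z_top_blk.png")
crop(a,160,120,220,195,7,"z_sc_blk.png")
E
```

```text
(no output)
```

View pics/z_top_base.png

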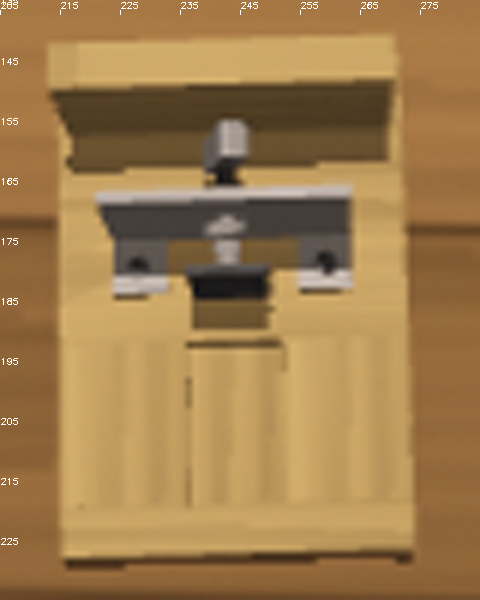

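View pics/z_sc_base.png

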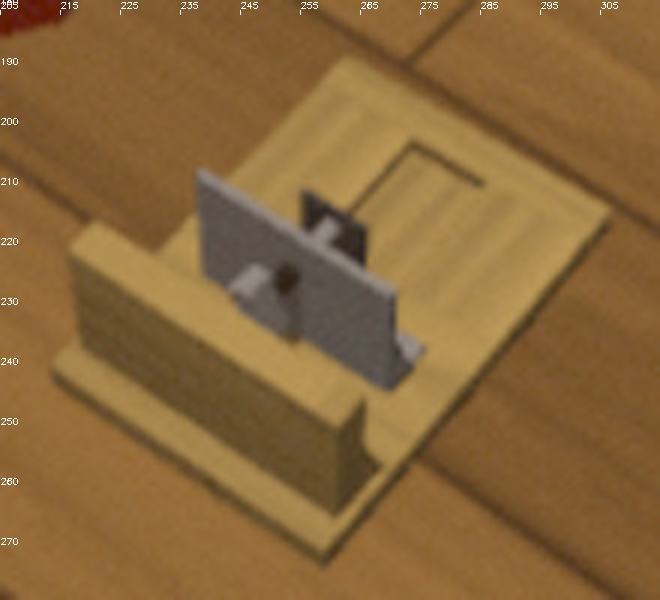

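View pics/z_top_blk.png

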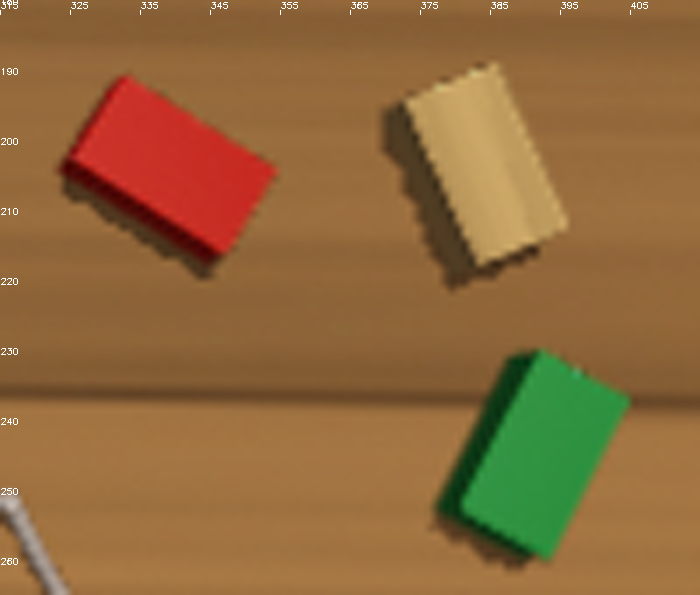

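View pics/z_sc_blk.png

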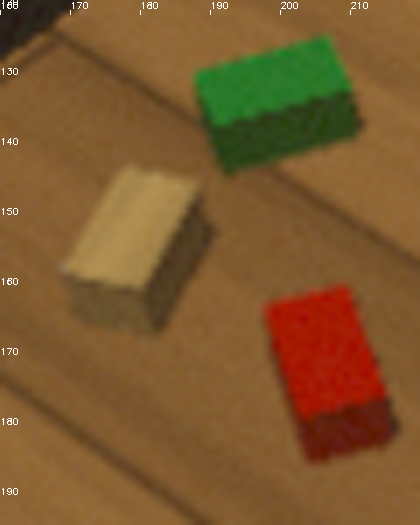

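```bash
cat > fit.py <<'E'
from h import *
from scipy.optimize import least_squares
T=robot.camera("top");S=robot.camera("scene")
s=-.42
def fit(models,x0,off):
    def world(p,P): 
        c,q=np.cos(p[2]),np.sin(p[2]);P=np.array(P)/1000
        return np.c_[p[0]+c*P[:,0]-q*P[:,1],p[1]+q*P[:,0]+c*P[:,1],P[:,2]]
    def res(p):
        return np.concatenate([(proj(c,world(p,P))-np.array(uv)-s).ravel() for c,P,uv in models])
    r=least_squares(res,x0,loss="soft_l1",f_scale=1); 
    k=0
    for c,P,uv in models: print((proj(c,world(r.x,P))-np.array(uv)-s).round(1).tolist())
    print(r.x); return r.x
bt=[([66,80,100],[213,142.2]),([66,-80+5,100],[270.8,141])]
base_top=(T,[[66,75,100],[66,-75,100],[46,75,100],[46,-75,100],[0,55,100],[0,-55,100],[-150,80,18],[-150,-80,18],[-52.5,22.5,18],[-52.5,-22.5,18]],
 [[213,142.2],[270.8,141],[213.8,150],[270.5,148.5],[220.8,167.2],[263.7,166.2],[215.3,228],[273.7,227],[236.2,192.5],[252.2,191.8]])
base_sc=(S,[[-150,-80,18],[-150,80,18],[82,80,18],[82,-80,18],[46,-75,100],[46,75,100],[66,-75,100],[66,75,100],[0,-55,100],[0,55,100]],
 [[262.5,189.5],[306.7,215.3],[259.2,272.5],[213.7,242],[221.2,217],[265.5,246.7],[216.3,220.5],[261.7,251.3],[237.8,208.3],[270.8,228.7]])
for m in ([base_top],[base_sc],[base_top,base_sc]): fit(m,[.6,.02,0],0)
bl_top=(T,[[35,20,36],[35,-20,36],[-35,-20,36],[-35,20,36]],[[372.6,194.3],[386,189.3],[396.1,212.3],[383.3,217.9]])
bl_sc=(S,[[35,20,36],[35,-20,36],[-35,-20,36],[-35,20,36]],[[180.4,161.4],[169.1,158.1],[178.6,143.6],[188.9,145.9]])
for m in ([bl_top],[bl_sc],[bl_top,bl_sc]): fit(m,[.5,-.3,.4],0)
E
python3 fit.py
```

```text
[[0.1, 0.3], [0.0, 0.2], [-0.7, -0.0], [0.5, 0.2], [0.1, -0.1], [0.0, -0.0], [-0.1, 0.0], [0.3, -0.3], [-0.3, -0.3], [0.0, 0.0]]
[0.59557326 0.04846963 0.03973825]
[[0.4, -0.3], [0.3, -0.3], [0.1, -0.3], [-0.3, -0.9], [-0.2, -0.2], [0.7, -0.8], [-0.2, 1.2], [-0.2, 0.1], [-0.2, 1.0], [-0.3, 1.1]]
[0.5969986  0.05212237 0.04535852]
[[-0.5, 0.3], [-0.6, 0.0], [-1.3, -0.0], [-0.1, -0.0], [-0.5, -0.1], [-0.5, -0.2], [-0.4, 0.0], [0.0, -0.5], [-0.7, -0.4], [-0.4, -0.1]]
[[0.2, -0.9], [0.0, -0.9], [-0.4, -1.1], [-0.6, -1.6], [-0.5, -1.0], [0.3, -1.6], [-0.5, 0.4], [-0.6, -0.7], [-0.5, 0.2], [-0.7, 0.4]]
[0.59579336 0.04989882 0.04390719]
[[-0.1, -0.1], [-0.2, -0.4], [0.4, 0.4], [-0.2, 0.2]]
[ 0.51569289 -0.3351027   0.39264182]
[[-0.0, -0.2], [-0.1, 0.2], [-0.3, -0.2], [0.5, 0.2]]
[ 0.51518991 -0.33105416  0.37101953]
[[-0.5, -0.0], [-0.6, -0.3], [-0.1, 0.6], [-0.7, 0.4]]
[[-0.4, -0.7], [-0.6, -0.1], [-1.1, -0.5], [-0.2, -0.3]]
[ 0.51522319 -0.33378198  0.38655823]
```

```bash
cat > go.py <<'E'
import sys
from h import *
from scipy.spatial.transform import Rotation as Ro
def go(x,y,z,a):
    o=robot.get_obs();R=Ro.from_rotvec(o["tcp_rot"]);p=o["position"]
    M=R.as_matrix();a0=np.arctan2(M[1,0],M[0,0]);d=R.inv().apply(np.array([x,y,z])-p)/.75
    print("t",round(o["time_s"],2),"p",p.round(4),"a",round(a0,4),"tz",M[:,2].round(4),"F",o["contact_force"].round(1),"open",round(o["opening"],4))
    print("xyz",d.round(4),"twist",round((a0-a)/(np.pi/2),4))
go(*map(float,sys.argv[1:5]))
E
python3 go.py .5155 -.3335 .247 .387;python3 go.py .5155 -.3335 .10 .387
```

```text
t 0.8 p [ 0.2813 -0.5581  0.2483] a 0.4669 tz [ 0.e+00  1.e-04 -1.e+00] F [-0.2 -0.7  0.1] open 0.0854
xyz [ 0.4136 -0.1269  0.0018] twist 0.0508
t 0.8 p [ 0.2813 -0.5581  0.2483] a 0.4669 tz [ 0.e+00  1.e-04 -1.e+00] F [-0.2 -0.7  0.1] open 0.0854
xyz [ 0.4136 -0.1269  0.1978] twist 0.0508
```

Request:
{"method": "jog_arm", "body": {"rows": [{"fingers":-0.6,"xyz":[0.2,-0.06,0],"twist":0.05},{"fingers":-0.6,"xyz":[0.2,-0.06,0],"twist":0.05},{"fingers":-0.6,"xyz":[0.2,-0.06,0],"twist":0.05},{"fingers":-0.6,"xyz":[0.4136,-0.1269,0.1],"twist":0.0508},{"fingers":-0.6,"xyz":[0.4136,-0.1269,0.1],"twist":0.0508},{"fingers":-0.6,"xyz":[0.4136,-0.1269,0.1978],"twist":0.0508},{"fingers":-0.6,"xyz":[0.4136,-0.1269,0.1978],"twist":0.0508},{"fingers":-0.6,"xyz":[0.4136,-0.1269,0.1978],"twist":0.0508},{"fingers":-0.6,"xyz":[0.4136,-0.1269,0.1978],"twist":0.0508},{"fingers":-0.6,"xyz":[0.4136,-0.1269,0.1978],"twist":0.0508},{"fingers":-0.6,"xyz":[0.4136,-0.1269,0.1978],"twist":0.0508}]}}

```text
time_s: 1.9
position: [0.5154, -0.3355, 0.1016]
tcp_rot: [3.081, 0.601, 0.002]
contact_force: [-0.0, 0.1, 0.3]
opening: 0.0683
```

```bash
python3 go.py .5155 -.3335 .03 .387
python3 - <<'E'
from h import *
for n,r in(("top",(335,150,435,240)),("scene",(140,90,240,180))):
    c=robot.camera(n);crop(c["img"],*r,7,f"b1_{n}.png")
E
```

```text
t 1.9 p [ 0.5154 -0.3355  0.1016] a 0.3851 tz [ 0.0016 -0.0021 -1.    ] F [-0.   0.1  0.3] open 0.0683
xyz [ 0.0011 -0.0026  0.0954] twist -0.0012
```

View pics/b1_top.png

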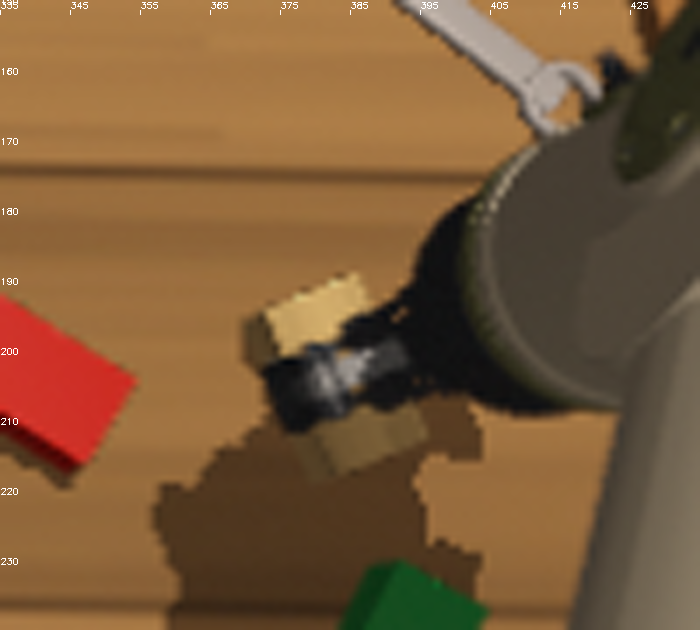

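View pics/b1_scene.png

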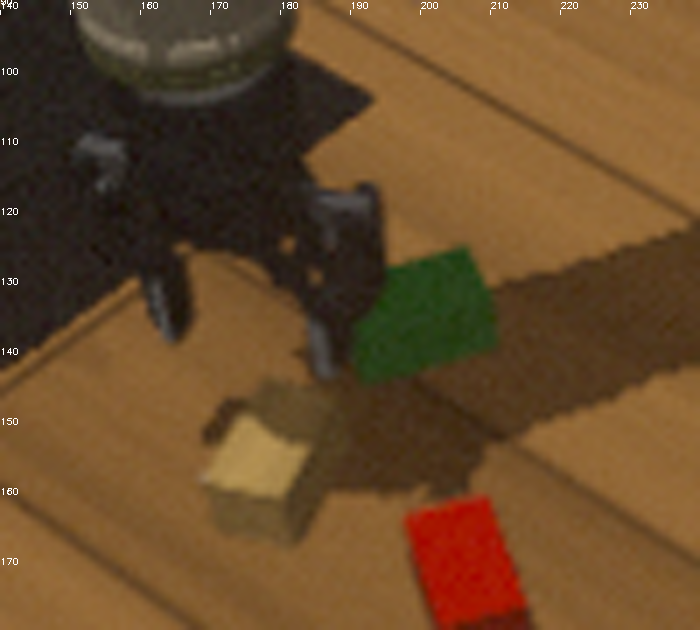

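Request:
{"method": "jog_arm", "body": {"rows": [{"fingers":-0.6,"xyz":[0.001,-0.0015,0.04],"twist":0},{"fingers":-0.6,"xyz":[0.001,-0.0015,0.07],"twist":0},{"fingers":-0.6,"xyz":[0.001,-0.0015,0.09],"twist":0},{"fingers":-0.6,"xyz":[0.001,-0.0015,0.0954],"twist":0},{"fingers":-0.6,"xyz":[0.001,-0.0015,0.0954],"twist":0},{"fingers":-0.6,"xyz":[0.001,-0.0015,0.0954],"twist":0}]}}

```text
time_s: 2.6
position: [0.5165, -0.3328, 0.0297]
tcp_rot: [3.082, 0.603, 0.002]
contact_force: [0.3, 0.2, -0.7]
opening: 0.0683
```

```bash
python3 go.py .5155 -.3335 .03 .387
```

```text
t 2.6 p [ 0.5165 -0.3328  0.0297] a 0.3867 tz [ 0.0018 -0.001  -1.    ] F [ 0.3  0.2 -0.7] open 0.0683
xyz [-0.0015  0.0004 -0.0003] twist -0.0002
```

Good height. Close gently, 40 N.

Request:
{"method": "jog_arm", "body": {"newtons": 40, "rows": [{"fingers":1,"xyz":[0,0,0],"twist":0},{"fingers":1,"xyz":[0,0,0],"twist":0},{"fingers":1,"xyz":[0,0,0],"twist":0},{"fingers":1,"xyz":[0,0,0],"twist":0},{"fingers":1,"xyz":[0,0,0],"twist":0},{"fingers":1,"xyz":[0,0,0],"twist":0},{"fingers":1,"xyz":[0,0,0],"twist":0},{"fingers":1,"xyz":[0,0,0],"twist":0}]}}

```text
time_s: 3.4
position: [0.5165, -0.3327, 0.0296]
tcp_rot: [3.082, 0.604, 0.002]
contact_force: [-0.8, 0.2, 6.3]
opening: 0.0388
```

```bash
python3 go.py .5155 -.3335 .15 .387; python3 go.py .5061 .0456 .15 .0435
```

```text
t 3.4 p [ 0.5165 -0.3327  0.0296] a 0.387 tz [ 0.0018 -0.0012 -1.    ] F [-0.8  0.2  6.3] open 0.0388
xyz [-0.0014  0.0008 -0.1605] twist -0.0
t 3.4 p [ 0.5165 -0.3327  0.0296] a 0.387 tz [ 0.0018 -0.0012 -1.    ] F [-0.8  0.2  6.3] open 0.0388
xyz [ 0.1777 -0.472  -0.1611] twist 0.2187
```

Request:
{"method": "jog_arm", "body": {"rows": [{"fingers":1,"xyz":[0,0,-0.05],"twist":0},{"fingers":1,"xyz":[0,0,-0.11],"twist":0},{"fingers":1,"xyz":[0.03,-0.08,-0.13],"twist":0.04},{"fingers":1,"xyz":[0.06,-0.16,-0.14],"twist":0.08},{"fingers":1,"xyz":[0.09,-0.24,-0.14],"twist":0.12},{"fingers":1,"xyz":[0.12,-0.32,-0.14],"twist":0.16},{"fingers":1,"xyz":[0.15,-0.4,-0.14],"twist":0.2},{"fingers":1,"xyz":[0.17,-0.45,-0.14],"twist":0.215},{"fingers":1,"xyz":[0.1777,-0.472,-0.14],"twist":0.2187},{"fingers":1,"xyz":[0.1777,-0.472,-0.14],"twist":0.2187},{"fingers":1,"xyz":[0.1777,-0.472,-0.14],"twist":0.2187},{"fingers":1,"xyz":[0.1777,-0.472,-0.14],"twist":0.2187}]}}

```text
time_s: 4.6
position: [0.5053, 0.0466, 0.1334]
tcp_rot: [3.141, 0.072, -0.0]
contact_force: [-0.7, -0.9, -1.5]
opening: 0.0391
```

```bash
python3 go.py .5061 .0456 .067 .0435
python3 - <<'E'
from h import *
for n,r in(("top",(200,135,300,235)),("scene",(210,140,310,240))):
    c=robot.camera(n);cv2.imwrite(f"pics/raw2_{n}.png",c["img"][:,:,::-1]);crop(c["img"],*r,6,f"b2_{n}.png")
E
```

```text
t 4.6 p [0.5053 0.0466 0.1334] a 0.0456 tz [-2.e-04 -2.e-04 -1.e+00] F [-0.7 -0.9 -1.5] open 0.0391
xyz [0.0011 0.0013 0.0885] twist 0.0013
```

View pics/b2_top.png

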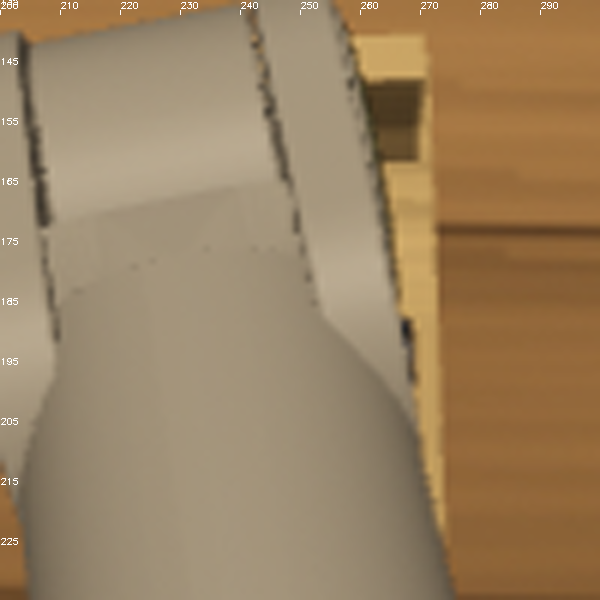

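View pics/b2_scene.png

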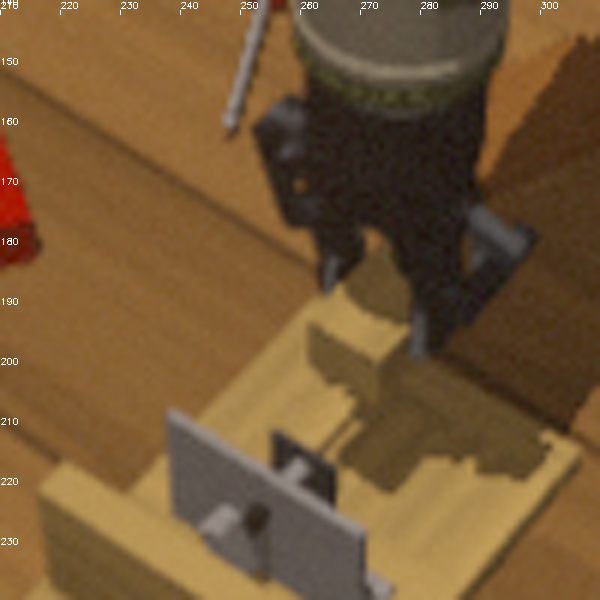

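Run:
```python
from h import *
from scipy.optimize import least_squares
S=robot.camera("scene")
uv=np.array([[261.2,193.7],[261.3,200.3],[273,206.2],[272.8,199.5]])-.42
a=.0456
def W(c,z=.1398,a=a): 
    P=np.array([[35,-20,0],[35,-20,-36],[35,20,-36],[35,20,0]])/1000
    ca,s=np.cos(a),np.sin(a); return np.c_[c[0]+ca*P[:,0]-s*P[:,1],c[1]+s*P[:,0]+ca*P[:,1],z+P[:,2]]
r=least_squares(lambda c:(proj(S,W(c))-uv).ravel(),[.505,.046]);print(r.x,r.fun.round(1))
r=least_squares(lambda c:(proj(S,W(c[:2],c[2]))-uv).ravel(),[.505,.046,.14]);print(r.x,r.fun.round(1))
print("pocket by scene",.597-.09*np.cos(.045),.0521-.09*np.sin(.045))
```

```text
[0.50224423 0.04727503] [-0.1 -1.4 -0.3  0.1 -0.1  1.3  0.5 -0. ]
[0.44325984 0.00185426 0.04145092] [ 0.5 -0.7  0.3  0.1 -0.7  0.6 -0.1  0. ]
pocket by scene 0.5070911096236942 0.048051366736610576
```

Request:
{"method": "jog_arm", "body": {"rows": [{"fingers":1,"xyz":[0.004,0,0.04],"twist":0.001},{"fingers":1,"xyz":[0.004,0,0.07],"twist":0.001},{"fingers":1,"xyz":[0.004,0,0.1],"twist":0.001},{"fingers":1,"xyz":[0.004,0,0.107],"twist":0.001},{"fingers":1,"xyz":[0.004,0,0.107],"twist":0.001},{"fingers":1,"xyz":[0.004,0,0.107],"twist":0.001}]}}

```text
time_s: 5.35
position: [0.5093, 0.0456, 0.0542]
tcp_rot: [-3.141, -0.064, -0.002]
contact_force: [-0.1, 0.5, -1.7]
opening: 0.0392
```

```bash
python3 go.py .5081 .0465 .046 .0435
python3 - <<'E'
from h import *
for n,r in(("scene",(230,160,310,230)),):
    c=robot.camera(n);crop(c["img"],*r,9,f"b3_{n}.png")
E
```

```text
t 5.35 p [0.5093 0.0456 0.0542] a 0.0409 tz [ 1.3e-03  1.0e-04 -1.0e+00] F [-0.1  0.5 -1.7] open 0.0392
xyz [-0.0016 -0.0012  0.0109] twist -0.0016
```

View pics/b3_scene.png

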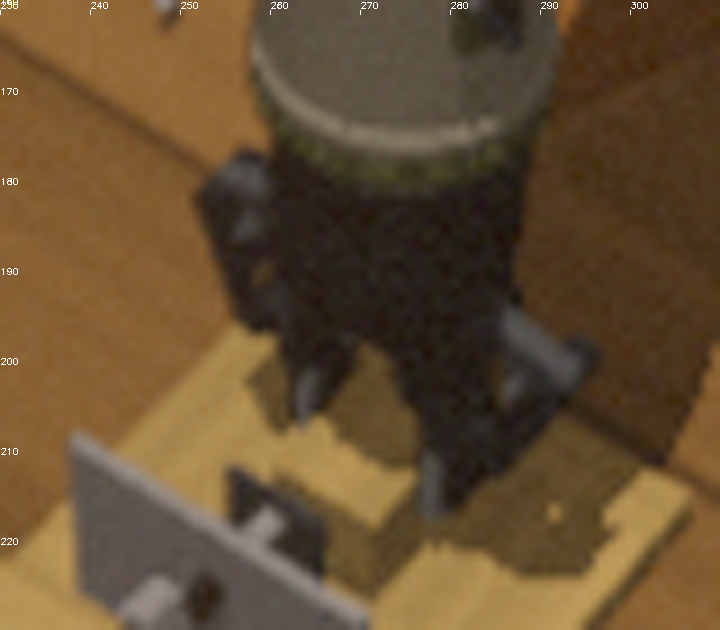

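```bash
python3 - <<'E'
from h import *
S=robot.camera("scene")
o=robot.get_obs();print(o["position"],o["tcp_rot"])
for c in ([.5071,.0481],[.5051,.0481],[.5071,.0461],[.5093,.0475]):
    a=.044;ca,s=np.cos(a),np.sin(a)
    for P in ([.035,.02,.0606],[.035,.02,.0246]):
        print(c,P,proj(S,[[c[0]+ca*P[0]-s*P[1],c[1]+s*P[0]+ca*P[1],P[2]]])+.42)
E
python3 go.py .5081 .0465 .046 .0435
```

```text
[0.50952919 0.04595062 0.05449813] [-3.14079931 -0.06517703 -0.00360149]
[0.5071, 0.0481] [0.035, 0.02, 0.0606] [[271.60428843 217.92580027]]
[0.5071, 0.0481] [0.035, 0.02, 0.0246] [[271.29201015 225.13645731]]
[0.5051, 0.0481] [0.035, 0.02, 0.0606] [[272.05226138 217.46883837]]
[0.5051, 0.0481] [0.035, 0.02, 0.0246] [[271.7296103  224.68492466]]
[0.5071, 0.0461] [0.035, 0.02, 0.0606] [[271.04033177 217.54852413]]
[0.5071, 0.0461] [0.035, 0.02, 0.0246] [[270.74172037 224.76360471]]
[0.5093, 0.0475] [0.035, 0.02, 0.0606] [[270.94138195 218.31584871]]
[0.5093, 0.0475] [0.035, 0.02, 0.0246] [[270.64466176 225.52183519]]
t 5.45 p [0.5095 0.046  0.0545] a 0.0415 tz [ 2.3e-03  2.0e-04 -1.0e+00] F [ 0.7 -0.1 -1.2] open 0.0389
xyz [-0.0019 -0.0008  0.0113] twist -0.0013
```

Request:
{"method": "jog_arm", "body": {"rows": [{"fingers":1,"xyz":[-0.0015,0,0.004],"twist":-0.001},{"fingers":1,"xyz":[-0.0015,0,0.008],"twist":-0.001},{"fingers":1,"xyz":[-0.0015,0,0.011],"twist":-0.001},{"fingers":1,"xyz":[-0.0015,0,0.014],"twist":-0.001},{"fingers":1,"xyz":[-0.0015,0,0.014],"twist":-0.001}]}}

```text
time_s: 5.95
position: [0.5071, 0.046, 0.0423]
tcp_rot: [-3.141, -0.068, 0.001]
contact_force: [-0.1, 0.5, -1.2]
opening: 0.0397
```

```bash
python3 go.py .5081 .0465 .0376 .0435
```

```text
t 5.95 p [0.5071 0.046  0.0423] a 0.0436 tz [-7.e-04  0.e+00 -1.e+00] F [-0.1  0.5 -1.2] open 0.0397
xyz [ 0.0013 -0.0005  0.0062] twist 0.0001
```

Request:
{"method": "jog_arm", "body": {"rows": [{"fingers":1,"xyz":[0,0,0.003],"twist":0},{"fingers":1,"xyz":[0,0,0.005],"twist":0},{"fingers":1,"xyz":[0,0,0.0063],"twist":0},{"fingers":1,"xyz":[0,0,0.0065],"twist":0},{"fingers":1,"xyz":[0,0,0.0065],"twist":0}]}}

```text
time_s: 6.45
position: [0.5074, 0.046, 0.0378]
tcp_rot: [-3.141, -0.068, -0.0]
contact_force: [0.1, 0.8, -1.7]
opening: 0.039
```

```bash
python3 go.py .5071 .046 .0376 .0435
```

```text
t 6.45 p [0.5074 0.046  0.0378] a 0.0435 tz [ 0.e+00  1.e-04 -1.e+00] F [ 0.1  0.8 -1.7] open 0.039
xyz [-0.0005  0.      0.0003] twist -0.0
```

Request:
{"method": "jog_arm", "body": {"rows": [{"fingers":1,"xyz":[0,0,0.001],"twist":0},{"fingers":1,"xyz":[0,0,0.0015],"twist":0},{"fingers":1,"xyz":[0,0,0.0015],"twist":0}]}}

```text
time_s: 6.75
position: [0.5075, 0.0461, 0.0376]
tcp_rot: [3.141, 0.068, 0.0]
contact_force: [-5.0, -0.6, 9.1]
opening: 0.0392
```

```bash
python3 go.py .5071 .046 .0376 .0435
```

```text
t 6.75 p [0.5075 0.0461 0.0376] a 0.0435 tz [ 3.e-04 -2.e-04 -1.e+00] F [-5.  -0.6  9.1] open 0.0392
xyz [-0.0005  0.0001 -0.0001] twist 0.0
```

Request:
{"method": "jog_arm", "body": {"rows": [{"fingers":-0.6,"xyz":[0,0,0],"twist":0},{"fingers":-0.6,"xyz":[0,0,0],"twist":0},{"fingers":-0.6,"xyz":[0,0,0],"twist":0},{"fingers":-0.6,"xyz":[0,0,0],"twist":0},{"fingers":-0.6,"xyz":[0,0,-0.05],"twist":0},{"fingers":-0.6,"xyz":[0,0,-0.11],"twist":0},{"fingers":-0.6,"xyz":[0,0,-0.17],"twist":0},{"fingers":-0.6,"xyz":[0,0,-0.22],"twist":0},{"fingers":-0.6,"xyz":[0,0,-0.22],"twist":0},{"fingers":-0.6,"xyz":[0,0,-0.22],"twist":0}]}}

```text
time_s: 7.75
position: [0.5079, 0.0461, 0.2024]
tcp_rot: [-3.141, -0.068, -0.003]
contact_force: [-0.2, 0.1, -1.1]
opening: 0.0682
```

```bash
python3 go.py .62 .0505 .2 .0435
python3 - <<'E'
from h import *
for n,r in(("scene",(230,160,320,240)),):
    c=robot.camera(n);crop(c["img"],*r,8,f"b4_{n}.png")
E
```

```text
t 7.75 p [0.5079 0.0461 0.2024] a 0.0435 tz [ 2.e-03  1.e-04 -1.e+00] F [-0.2  0.1 -1.1] open 0.0682
xyz [0.1496 0.0006 0.0035] twist -0.0
```

View pics/b4_scene.png

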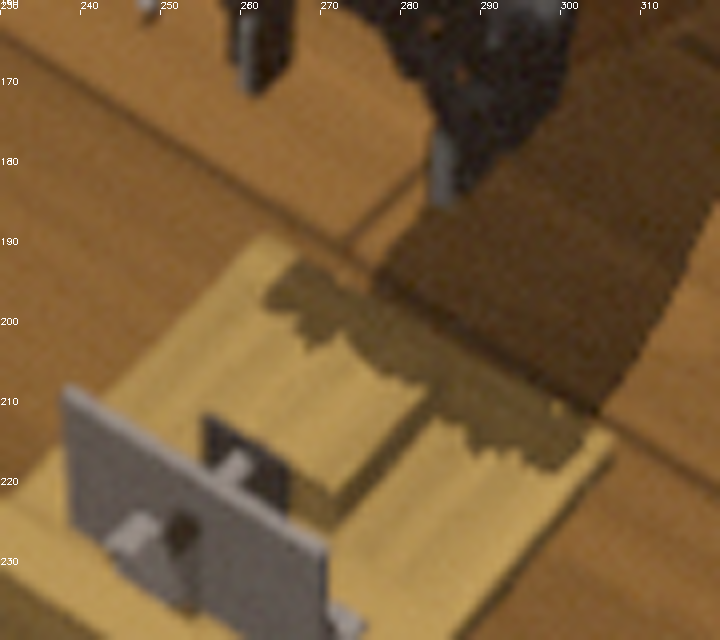

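Request:
{"method": "jog_arm", "body": {"rows": [{"fingers":-0.6,"xyz":[0.06,0.0003,0],"twist":0},{"fingers":-0.6,"xyz":[0.12,0,0],"twist":0},{"fingers":-0.6,"xyz":[0.15,0,0],"twist":0},{"fingers":-0.6,"xyz":[0.15,0,0],"twist":0},{"fingers":-0.6,"xyz":[0.15,0,0.05],"twist":0},{"fingers":-0.6,"xyz":[0.15,0,0.08],"twist":0},{"fingers":-0.6,"xyz":[0.15,0,0.08],"twist":0},{"fingers":-0.6,"xyz":[0.15,0,0.08],"twist":0}]}}

```text
time_s: 8.6
position: [0.6189, 0.0509, 0.141]
tcp_rot: [-3.141, -0.069, 0.004]
contact_force: [1.3, 0.7, 0.3]
opening: 0.0684
```

```bash
python3 go.py .6203 .0511 .07 .0435
python3 - <<'E'
from h import *
for n,r in(("scene",(200,150,320,250)),("top",(200,130,300,230))):
    c=robot.camera(n);crop(c["img"],*r,6,f"b5_{n}.png")
E
```

```text
t 8.6 p [0.6189 0.0509 0.141 ] a 0.0437 tz [-0.0023 -0.     -1.    ] F [1.3 0.7 0.3] open 0.0684
xyz [ 0.0021 -0.0001  0.0947] twist 0.0001
```

View pics/b5_scene.png

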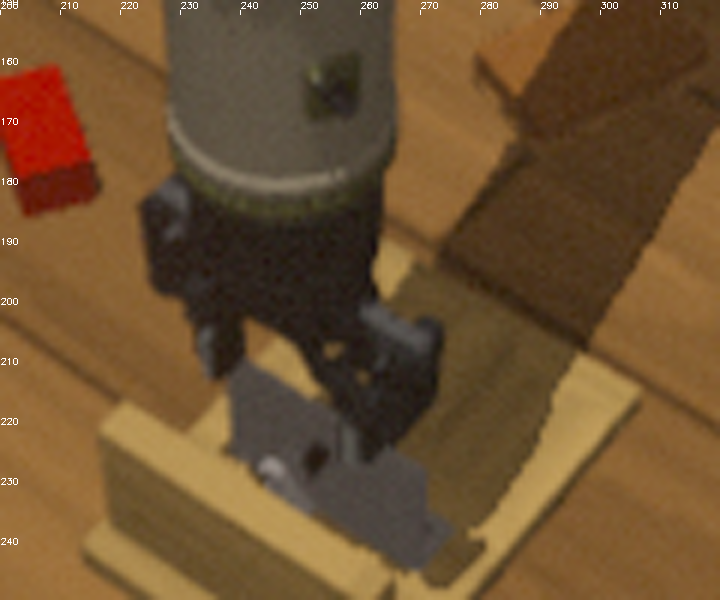

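View pics/b5_top.png

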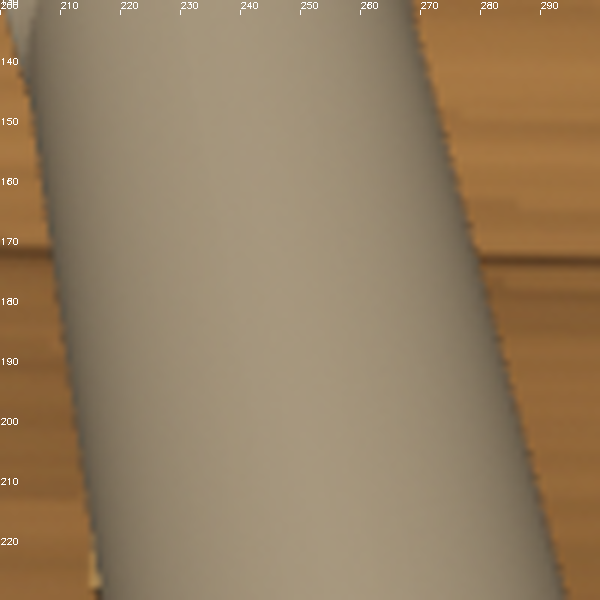

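Request:
{"method": "jog_arm", "body": {"rows": [{"fingers":-0.6,"xyz":[0.001,0,0.02],"twist":0},{"fingers":-0.6,"xyz":[0.001,0,0.04],"twist":0},{"fingers":-0.6,"xyz":[0.001,0,0.05],"twist":0},{"fingers":-0.6,"xyz":[0.001,0,0.06],"twist":0},{"fingers":-0.6,"xyz":[0.001,0,0.07],"twist":0},{"fingers":-0.6,"xyz":[0.001,0,0.08],"twist":0},{"fingers":-0.6,"xyz":[0.001,0,0.09],"twist":0},{"fingers":-0.6,"xyz":[0.001,0,0.0947],"twist":0},{"fingers":-0.6,"xyz":[0.001,0,0.0947],"twist":0},{"fingers":-0.6,"xyz":[0.001,0,0.0947],"twist":0}]}}

```text
time_s: 9.7
position: [0.6207, 0.051, 0.0709]
tcp_rot: [-3.141, -0.068, -0.001]
contact_force: [0.1, 0.2, 0.2]
opening: 0.0685
```

```bash
python3 go.py .6203 .0511 .07 .0435
python3 - <<'E'
from h import *
c=robot.camera("scene");crop(c["img"],200,170,300,270,6,f"b6_scene.png")
E
```

```text
t 9.7 p [0.6207 0.051  0.0709] a 0.0436 tz [ 4.e-04  2.e-04 -1.e+00] F [0.1 0.2 0.2] open 0.0685
xyz [-0.0006 -0.0001  0.0012] twist 0.0
```

View pics/b6_scene.png

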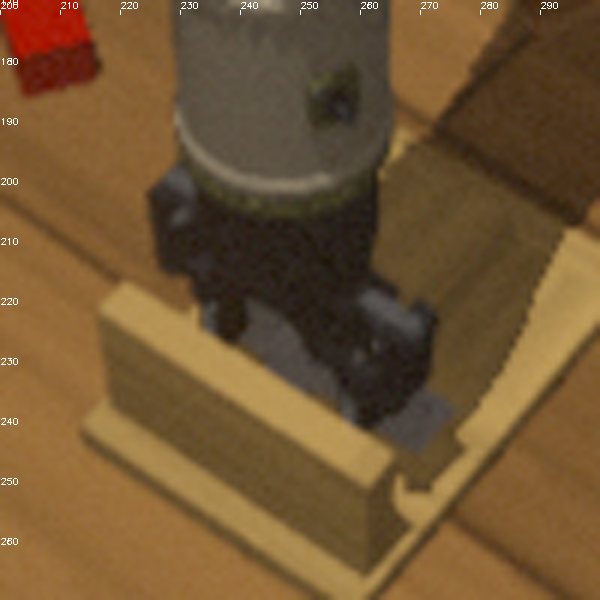

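Request:
{"method": "jog_arm", "body": {"newtons": 60, "rows": [{"fingers":1,"xyz":[0,0,0.001],"twist":0},{"fingers":1,"xyz":[0,0,0.001],"twist":0},{"fingers":1,"xyz":[0,0,0.001],"twist":0},{"fingers":1,"xyz":[0,0,0.001],"twist":0},{"fingers":1,"xyz":[0,0,0.001],"twist":0},{"fingers":1,"xyz":[0,0,0.001],"twist":0},{"fingers":1,"xyz":[0,0,0.001],"twist":0},{"fingers":1,"xyz":[0,0,0.001],"twist":0},{"fingers":1,"xyz":[0,0,0.001],"twist":0},{"fingers":1,"xyz":[0,0,0.001],"twist":0}]}}

```text
time_s: 10.75
position: [0.621, 0.049, 0.0706]
tcp_rot: [3.139, 0.066, 0.001]
contact_force: [-0.6, -5.3, 4.7]
opening: 0.0113
```

```bash
python3 go.py .6207 .051 .07 .0435; python3 -c "
from rig import robot;o=robot.get_obs();print(o['torque'],o['tcp_rot'])"
```

```text
t 10.75 p [0.621  0.049  0.0706] a 0.0418 tz [ 0.001  -0.0018 -1.    ] F [-0.6 -5.3  4.7] open 0.0113
xyz [-0.0003 -0.0026  0.0008] twist -0.0011
[-0.96106319  0.26762953  0.10777411] [3.13906988e+00 6.56139834e-02 1.48026779e-03]
```

Request:
{"method": "jog_arm", "body": {"rows": [{"fingers":1,"xyz":[0,0.001,0],"twist":0},{"fingers":1,"xyz":[0,0.0025,0],"twist":0},{"fingers":1,"xyz":[0,0.0025,0],"twist":0},{"fingers":1,"xyz":[0,0.0025,0],"twist":0},{"fingers":1,"xyz":[0,0.0025,0],"twist":0}]}}

```text
time_s: 11.25
position: [0.621, 0.049, 0.0706]
tcp_rot: [-3.141, -0.068, -0.002]
contact_force: [-1.1, -2.0, 5.8]
opening: 0.0109
```

```bash
python3 go.py .6207 .051 .07 .0435
python3 - <<'E'
from h import *
o=robot.get_obs();print(o['torque'])
c=robot.camera("scene");crop(c["img"],200,160,320,270,6,"b7_scene.png");cv2.imwrite("pics/b7_full.png",c["img"][:,:,::-1])
c=robot.camera("top");cv2.imwrite("pics/b7_top.png",c["img"][:,:,::-1])
E
```

```text
t 11.25 p [0.621  0.049  0.0706] a 0.0433 tz [ 1.e-03  1.e-04 -1.e+00] F [-1.1 -2.   5.8] open 0.0109
xyz [-0.0003 -0.0027  0.0008] twist -0.0001
[-0.36199062  0.20950165 -0.02453633]
```

View pics/b7_scene.png

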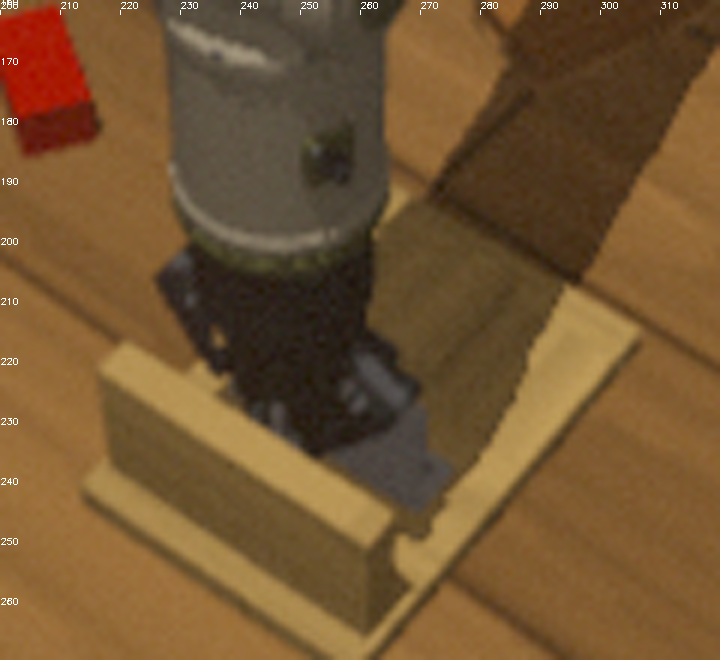

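View pics/b7_full.png

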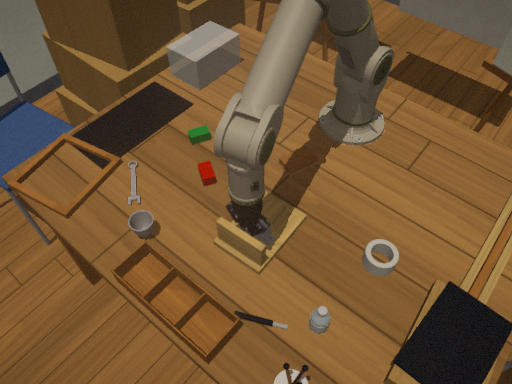

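Run:
```python
from h import *
print(robot.hand_in()); o=robot.get_obs();print(o["opening"],o["position"],o["contact_force"])
```

```text
the job is handed in; nothing more can be done
None
the job is handed in; nothing more can be done
```

The wooden foot block is seated in the pocket and released. The bolt's tab head is pinched upright at 60 N and still held. I handed the job in after about 11.4 s.

**Block:** it went in without snagging. The tool stopped at 37.6 mm with about 9 N of upward force, the height expected for fully down. The picture after release showed the block's edge parallel to the base, with its top corner where a seated block should be. I did not see it from above, because the arm blocked the top camera.

**Bolt head:** the jaws closed to 10.9–11.3 mm on the 12 mm tab. The gripper had read about 1 mm low on the 40 mm block too, so this fits the wide faces flat and upright. I could not see the tab itself in the last pictures, so this rests on the jaw opening.

**Position disagreement:** the bolt sat about 2 mm to the robot's right of my camera estimate. I re-centred the grip, and the sideways force fell from 5 N to 2 N. The two cameras had disagreed by about 4 mm in y, so I worked with the average.

I did not touch anything else on the table. After hand-in the robot gave no further readings, so I have no check from that last second.

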